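# Unclamp the tested controller, pack the class kit and scan it in

### The arm

A 6-joint arm with a two-finger parallel gripper is mounted at the origin on the work surface. World frame = base frame: x ahead of the robot, y to its left, z up, the work surface at z = 0. Lengths are in m, angles in rad, forces in N, time in s.
With the tool pointing down it reaches from about 0.35 to 0.95 m from the base axis. Payload 17.4 kg.
Tool frame: the origin (TCP) lies at the centre of the arm's flange, where the gripper is bolted on; the fingertips stand 186 mm ahead of it and the grasp point (between the pads) lies env.pinch_z ahead of it (env.pinch_z is the distance from the TCP to the grasp point, in m); z points along the fingers, y is the line along which they close (so a half turn about z gives the same grasp; the last joint's range is limited). The gripper opens to 93 mm and grips with 3 to 60 N. Pads are 15 mm wide; open, the fingers measure 128 mm over their backs; the gripper's body (75 mm by 188 mm) begins 65 mm behind the grasp point.
Start: joints at [1.164, 0.116, 1.442, -0, 1.584, -0.038], TCP at [0.243, 0.63, 0.405] pointing down, gripper open.
Joint ranges: [-2.83, 2.83], [-0.83, 2.19], [0.07, 2.5], [-1.14, 4.28], [0.01, 3], [-2.97, 2.97]. Speed limits (rad/s): [1.89, 1.89, 2.22, 3.14, 3.14, 3.14].

### API

Orientations are given as a unit quaternion [x, y, z, w].
In Python, from bench import telemetry, cams, env, spotter gives the robot as it stands. The module is installed in compiled form; this text tells all that it offers.
- The arm moves only by the tool arm_command, never from a script. Its argument "motion" is a list of rows, each a list of 3 entries, a list of its own where there are three numbers: the shift along the tool's x, y, z in m, then the turn, a rotation vector about the tool's x, y, z in degrees, then the finger opening in m, from 0 to 0.093. A call has 1 to 12 rows; each row is the pose to reach, as a shift and turn from the pose commanded when the call began, along the tool's axes at that moment; what a row does not reach only later rows make up. A row lasts 1/8 s, in which the tool goes at most 62.5 mm and 10.7 degrees, less where a joint would pass 70% of its speed; a pose out of reach is approached as far as the arm can. A call with a gripper value outside its range is refused whole. The fingers move at their own pace and stop on an object; the grip force is fixed at half the most. Time passes only in rows, so rows that repeat a pose let the fingers close. It gives the time, the measured TCP pose, the force, the opening and the grip force at its end, in the units of the state.
- telemetry.read_state(): the state, without advancing time (a new reading comes with each control period).
- cams.camera(name): name is "scene" or "top" or "wrist"; returns the picture (420x560x3 uint8, red, green, blue); there is no depth.
- cams.camera_model(name): a dict with "camera_matrix" (3x3 intrinsics, pixels), "k1" (the pictures are not rectified: a ray, as slopes to the right and down, at radius r is drawn at 1 + k1 r^2 times it, then the intrinsics apply), "xyz" and "attitude" of the camera in the world; the wrist camera has in their place "T_tool_cam" (4x4, takes a point from camera to tool coordinates, whose origin is the TCP and whose axes are the flange's). Camera axes: x right, y down, z forward; pixel columns grow to the right and rows downward; lengths in m; the calibration is good to about 2 mm. A picture is of the moment at which its call begins: read the wrist's pose just before it. camera_model takes no time and is no camera call.
- env.finish_job(): hands the job in; it is judged then, once.
Trained networks look in the newest picture that a camera, given by its name, has taken for a name from the list of things; names that differ only in an ending like _2 or _b are one class to them, and where a whole thing is asked for, a point or a joint stands for the part that bears it (a point fixed in the world has none). Each returns a list of dicts, best first, with "conf" (0 to 1); they miss things now and then, are a little off and sometimes report something else, mostly with a low value. They report only what shows in the picture. A call takes as long as a camera call. They do not tell look-alikes from the thing itself.
- spotter.cut_out(thing, camera): "pixels" (420x560 bool, what is visible of it) and "bbox" ([left, top, right, bottom] in pixels, round what is visible of it).
The state is a dict: "time_s": time; "q": joint angles; "joint_velocities": joint speeds; "effort": joint torques, N m; "tcp_pos": TCP position; "ee_rot": TCP orientation; "wrist_force": force on the tool from outside, world axes, zero at the start; "moment": the same for the moment, N m; "grip_width": finger opening in m; "gripper_force": force on a finger pad.
Only numpy, scipy, OpenCV 4.12 (cv2) and the standard library are available. Lean on these libraries where they do the work, as an engineer would, in place of code of your own. Each camera call takes 0.05 s, during which the arm holds its last target. There are 200 camera calls.

### The job

Put the robotics kit away: flip the toggle clamp on the test fixture fully open and leave it open, take the controller out and lay it gently, right way up, in the grey kit tray, and lay every motor unit that is on the table in the tray too, each flat on the tray floor and not on top of another. When all are packed, pick up the hand scanner, point its window squarely at the middle of the tray's label from about 10 cm away and hold it quite still for two seconds, then lay the scanner back upright in its rest. Leave the two loose wheels and the beam frame where they are.

Things in the scene. Friction and masses are not known exactly. Their poses are not given: they have to be found in the camera images.
- fixture: Fixed aluminium base plate 250 x 130 x 15 mm with a nest and a vertical-handle toggle clamp. Origin on the table under the nest's middle; local +x points from nest to clamp. Plate spans x -90..160, y -65..65. Nest: black blocks 12 mm high, one across each x end, short ones on the y sides at x -50..-34 and 34..50 (outer faces y +-43.5); the middle of the long sides is free for fingers.
- clamp_hinge (a point): Clamp hinge axis (along the fixture's y), at fixture x = 95 mm, 88 mm above the table, in a steel tower 40 mm wide. The steel clamp arm, 105 mm long and 14 mm wide, lies level from here over the controller's middle (pad 2 mm above it) when clamped; fully open it leans back 0.6 rad past vertical, clear of the nest, its end about 180 mm above the table. The arm cannot be lifted directly.
- clamp_handle (a joint): Toggle clamp handle angle (rad). 0: clamped, handle upright. It grows as the handle is swung towards the fixture's local +x, away from the controller; 1.4: fully open stop, handle laid back. Over-centre: about 0.25 N m starts it, dead centre is at 0.2 rad; pushed past about 0.5 rad a spring snaps handle and arm fully open by themselves, and they stay open.
- handle_grip (a point): Middle of the handle's round red grip (24 mm diameter, from 35 to 110 mm from the hinge axis). The point is 75 mm from the hinge axis, 163 mm above the table when clamped. z points along the handle away from the hinge. A sideways push of 3 to 4 N here starts it.
- controller: Robot controller: light plastic box 110 x 62 x 38 mm (local x, y, z), small screen and buttons on top, 0.22 to 0.34 kg. Origin at the centre of its underside, z up. Starts in the fixture's nest, 15 mm above the table, long side along the fixture's x, under the clamp arm. Fragile: do not drop it or bang it on the tray.
- motor0: Motor unit, 80 mm long (local x), 40 mm wide (y), 40 mm high (z), round-nosed at its +x end, about 0.11 kg. Origin at its centre, 20 mm above what it lies on. Loose on the table. Two or three of the three motor units are present.
- motor1: Motor unit exactly like motor0; may be absent.
- motor2: Motor unit exactly like motor0; may be absent.
- tray: Fixed grey kit tray, open on top, 270 mm (local x) x 240 mm (local y) outside, walls 4 mm thick and 35 mm high, floor 4 mm thick. Origin at the centre of its underside on the table, z up. A label holder stands out 45 mm from the middle of its +y side.
- label (a point): Centre of the white bar-code label (64 x 42 mm) on the tray's sloped label holder, 33 mm above the table, 145 mm from the tray centre along the tray's local +y. z points out of the label, 45 degrees up and outwards along the tray's +y; x lies along the tray's x.
- rest: Fixed scanner rest: white block 80 (local x) x 66 (y) x 36 mm high, flat top with four corner lips 8 mm high at x -39..-25 and 25..39, 50 mm apart across y. Origin at the centre of its underside. The scanner lies on top, its origin above the rest's, head overhanging the rest's +x end; it counts as back within 22 mm along x and 10 mm across, level.
- scanner: Loose hand scanner, 0.18 kg: grey bar 130 x 36 x 36 mm (local x -75..55, z 0..36) with a grey head 44 mm wide at the +x end pointing forwards and 45 degrees down, reaching x = 96 and 18 mm below the bar's underside. Origin on the bar's underside; centre of mass at x = 12 mm. Starts on the rest, axes parallel to the rest's.
- window (a point): Centre of the scanner's window, at scanner x = 85.7, z = -7.7 mm. x points out along the beam: forwards and 45 degrees down when the scanner is level. The label is read when its centre is 50 to 160 mm out along the beam and within 25 mm of it each way across, the beam within 0.4 rad of square to the label, the scanner still for 1.5 s.
- wheel0: Loose rubber-tyred wheel lying flat, 68 mm diameter, 28 mm high, on the table; leave alone. Origin at the centre of its underside.
- wheel1: Another such wheel; leave alone.
- beam_frame: Loose flat rectangular grey frame of beams, 92 x 110 x 12 mm, on the table; leave alone. Origin at the centre of its underside.
Things that resemble listed ones, but are neither listed nor needed, are in the scene too. What is shaped like the rest but green is not meant.

How it is judged:
On the way, in this order (a step that is already met when the one before it is completed fails the run):
1. the toggle clamp is flipped open (value of joint clamp_handle above 1.1 rad), for 0.2 s.
2. the controller and every motor unit lie flat on the tray floor, the clamp open (x of controller in the frame of tray between -0.125 and 0.125 m and y of controller in the frame of tray between -0.112 and 0.112 m and z of controller in the frame of tray between 0 and 0.01 m and angle between controller's own z axis and vertical below 0.15 rad and x of motor0 in the frame of tray between -0.125 and 0.125 m and y of motor0 in the frame of tray between -0.112 and 0.112 m and z of motor0 in the frame of tray between 0.012 and 0.032 m and x of motor1 in the frame of tray between -0.125 and 0.125 m and y of motor1 in the frame of tray between -0.112 and 0.112 m and z of motor1 in the frame of tray between 0.012 and 0.032 m and x of motor2 in the frame of tray between -0.125 and 0.125 m and y of motor2 in the frame of tray between -0.112 and 0.112 m and z of motor2 in the frame of tray between 0.012 and 0.032 m and linear speed of each of motor0, motor1, motor2, controller below 0.03 m/s and value of joint clamp_handle above 1.1 rad), for 0.3 s.
3. the scanner is aimed at the label and held still for 1.5 s, all parts in the tray (x of label in the frame of window between 0.05 and 0.16 m and y of label in the frame of window between -0.025 and 0.025 m and z of label in the frame of window between -0.025 and 0.025 m and angle between the x axis of window and the z axis of label, either way round below 0.4 rad and linear speed of scanner below 0.03 m/s and angular speed of scanner below 0.2 rad/s and x of controller in the frame of tray between -0.125 and 0.125 m and y of controller in the frame of tray between -0.112 and 0.112 m and z of controller in the frame of tray between 0 and 0.01 m and angle between controller's own z axis and vertical below 0.15 rad and x of motor0 in the frame of tray between -0.125 and 0.125 m and y of motor0 in the frame of tray between -0.112 and 0.112 m and z of motor0 in the frame of tray between 0.012 and 0.032 m and x of motor1 in the frame of tray between -0.125 and 0.125 m and y of motor1 in the frame of tray between -0.112 and 0.112 m and z of motor1 in the frame of tray between 0.012 and 0.032 m and x of motor2 in the frame of tray between -0.125 and 0.125 m and y of motor2 in the frame of tray between -0.112 and 0.112 m and z of motor2 in the frame of tray between 0.012 and 0.032 m), for 1.5 s.
At the end, for the whole second after the job is handed in: Clamp handle beyond 1.1 rad; controller flat and right way up (0.15 rad) and every motor unit present on the tray floor (within about 5 mm), inside its walls; scanner on its rest, level within 0.12 rad, within 22 mm along and 10 mm across; all at rest (all of step 2 and x of scanner in the frame of rest between -0.022 and 0.022 m and y of scanner in the frame of rest between -0.01 and 0.01 m and z of scanner in the frame of rest between 0.03 and 0.041 m and angle between scanner's own z axis and vertical below 0.12 rad and linear speed of scanner below 0.02 m/s); the robot touches nothing.
It fails at once if the first wheel was pushed away (distance of wheel0 from where it was at the start of the episode above 0.04 m).
It fails at once if the second wheel was pushed away (distance of wheel1 from where it was at the start of the episode above 0.04 m).
It fails at once if the beam frame was pushed away (distance of beam_frame from where it was at the start of the episode above 0.04 m).
It fails at once if the controller was dropped into or banged against the tray (over 80 N) (contact force between controller and tray above 80 N).
Of motor0, motor1, motor2 only 2 to 3 are there at a start; the rules pass over those that are not, and their reading is None.
At some moment in a run one of motor0, motor1, motor2 may be knocked a few centimetres aside while the robot is not near it.
It also fails if it takes over 200 s, if anything falls off the work surface, if the arm or the gripper's body presses on something with over 40 N, if the wrist force passes 120 N, or if a joint passes its speed limit or range.

## Working session

There is one attempt and no reset: what is moved stays moved. The work goes in short steps, Python scripts to look and compute and a tool call to move; the robot and the scene stay as the last step left them, time stands still between calls to the robot, and variables do not carry over. Pictures are saved under pics/ and viewed, at most 14 in all, crops included, and the job is handed in when it is done.

Besides the shell and the picture viewer there is one more tool, called after ">>>" by a JSON object that holds its "method" and its "body", one argument or row to a line. arm_command: Moves the arm, as the interface text tells. Its arguments: {"type":"object","properties":{"motion":{"type":"array"}},"required":["motion"]}

```bash
mkdir -p pics
cat > h.py <<'E'
import numpy as np, cv2
from scipy.spatial.transform import Rotation as R
from bench import telemetry, cams, env, spotter
def snap(n,f=None):
    im=cams.camera(n)
    if f: cv2.imwrite('pics/'+f+'.png',im[:,:,::-1])
    return im
E
python3 - <<'E'
from h import *
s=telemetry.read_state(); print(s, env.pinch_z)
for n in ("scene","top","wrist"):
    print(n,cams.camera_model(n)); snap(n,n+'0')
E
```

```text
{'time_s': 0.0, 'q': array([ 1.16421903e+00,  1.16482788e-01,  1.44228091e+00,  1.45333878e-05,
        1.58397585e+00, -3.78224647e-02]), 'joint_velocities': array([-0.00072728,  0.00109173,  0.00094355, -0.00125302, -0.00132294,
        0.00046909]), 'effort': array([-4.93390689e-04, -7.21251440e+01, -6.22598577e+01,  7.79316388e-02,
        2.39908107e-02, -5.80299593e-05]), 'tcp_pos': array([0.24333116, 0.6296248 , 0.40399749]), 'ee_rot': array([ 1.83334418e-01,  9.83050437e-01, -5.57747023e-04, -1.33461292e-04]), 'wrist_force': array([-0.14930164,  0.68901607,  0.0130552 ]), 'moment': array([-0.02576409,  0.0120384 ,  0.00212668]), 'gripper_force': 0.0, 'grip_width': 0.09268595753936255} 0.1673
scene {'camera_matrix': array([[386.88600805,   0.        , 276.11063391],
       [  0.        , 386.88600805, 209.98849806],
       [  0.        ,   0.        ,   1.        ]]), 'k1': 0.015092778319662905, 'xyz': array([ 1.24847907, -0.09468675,  0.65823407]), 'attitude': array([ 0.69227629,  0.56274224, -0.2853566 , -0.35020896])}
top {'camera_matrix': array([[513.44166581,   0.        , 270.09216163],
       [  0.        , 513.44166581, 218.86343624],
       [  0.        ,   0.        ,   1.        ]]), 'k1': -0.19250684193618803, 'xyz': array([0.28889231, 0.06748286, 1.3593426 ]), 'attitude': array([ 0.71900492, -0.6865937 ,  0.07506557, -0.07737044])}
wrist {'camera_matrix': array([[314.64243617,   0.        , 282.54337355],
       [  0.        , 314.64243617, 209.7720195 ],
       [  0.        ,   0.        ,   1.        ]]), 'k1': -0.06153789708114849, 'T_tool_cam': array([[-1.48436484e-04, -9.60631405e-01, -2.77825990e-01,
         7.67196991e-02],
       [ 9.99999945e-01, -2.24595486e-04,  2.42299151e-04,
        -8.04180710e-04],
       [-2.95158637e-04, -2.77825939e-01,  9.60631386e-01,
         1.92927887e-02],
       [ 0.00000000e+00,  0.00000000e+00,  0.00000000e+00,
         1.00000000e+00]])}
```

View pics/top0.png

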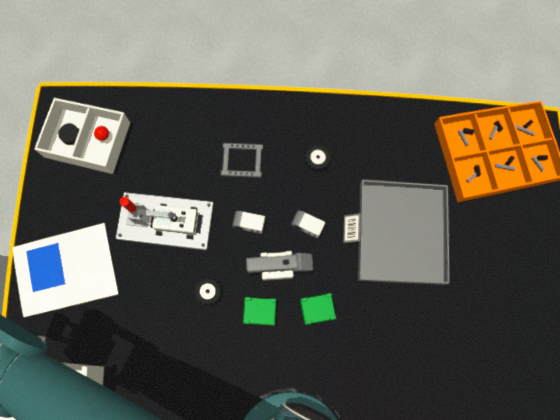

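View pics/scene0.png

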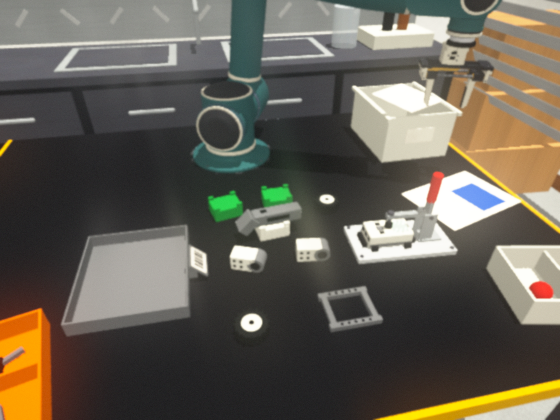

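The top view shows two motors at about (250,222) and (309,223) and the fixture at (165,220) with its clamp on the left (+y) side. The tray is at (405,232) with its label on the left. The scanner is at (280,263) on the white rest with its head to the right, the frame at (242,160), and the wheels at (318,157) and (207,291). The scene view shows the same objects and no third motor so far.

```bash
cat >> h.py <<'E'
from scipy.optimize import minimize
def cam(n,state=None):
    m=cams.camera_model(n); K=m['camera_matrix']
    if n=='wrist':
        T=np.eye(4);T[:3,:3]=R.from_quat(state['ee_rot']).as_matrix();T[:3,3]=state['tcp_pos']
        T=T@m['T_tool_cam']
    else:
        T=np.eye(4);T[:3,:3]=R.from_quat(m['attitude']).as_matrix();T[:3,3]=m['xyz']
    return K,m['k1'],T
def proj(P,c):
    K,k,T=c; p=(np.atleast_2d(P)-T[:3,3])@T[:3,:3]
    s=p[:,:2]/p[:,2:]; s=s*(1+k*(s**2).sum(1,keepdims=True))
    return s@K[:2,:2].T+K[:2,2]
def ray(px,z,c):
    K,k,T=c; d=(np.atleast_2d(px).astype(float)-K[:2,2])/[K[0,0],K[1,1]]; s=d.copy()
    for _ in range(20): s=d/(1+k*(s**2).sum(1,keepdims=True))
    v=np.c_[s,np.ones(len(s))]@T[:3,:3].T
    return T[:3,3]+v*((z-T[2,3])/v[:,2])[:,None]
def box(x0,x1,y0,y1,z0,z1): return np.array([[x,y,z] for x in(x0,x1) for y in(y0,y1) for z in(z0,z1)])
a=np.linspace(-np.pi/2,np.pi/2,9)
MODEL={'motor':[np.vstack([[ [.02+.02*np.cos(t),.02*np.sin(t),z] for t in a for z in(-.02,.02)],box(-.04,.02,-.02,.02,-.02,.02)])],
 'motorbox':[box(-.04,.04,-.02,.02,-.02,.02)],
 'tray':[box(-.135,.135,-.12,.12,0,.035)],
 'tray_l':[box(-.135,.135,-.12,.12,0,.035)],
 'fixture':[box(-.09,.16,-.065,.065,0,.015)],
 'controller':[box(-.055,.055,-.031,.031,0,.038)],
 'scanner':[box(-.075,.055,-.018,.018,0,.036),np.vstack([box(.04,.055,-.022,.022,0,.036),[[x,y,z] for y in(-.022,.022) for x,z in((.096,.005),(.071,-.018))]])],
 'rest':[box(-.04,.04,-.033,.033,0,.036)]}
S=4
def fit(model,obs,z,x0,yaws):
    """obs: list of (mask,cam); returns x,y,yaw,IoU"""
    big=[(cv2.resize(m.astype(np.uint8),None,fx=S,fy=S,interpolation=cv2.INTER_NEAREST),c) for m,c in obs]
    def cost(v):
        r=R.from_euler('z',v[2]).as_matrix(); t=0
        for m,c in big:
            im=np.zeros_like(m)
            for B in MODEL[model]:
                h=cv2.convexHull(((proj(B@r.T+[v[0],v[1],z],c)+.5)*S*16).astype(np.int32))
                cv2.fillConvexPoly(im,h,1,shift=4)
            t+=1-(im&m).sum()/max(1,(im|m).sum())
        return t/len(big)
    best=min((minimize(cost,[*x0,y],method='Nelder-Mead',options=dict(initial_simplex=[[*x0,y],[x0[0]+.02,x0[1],y],[x0[0],x0[1]+.02,y],[x0[0],x0[1],y+.3]],xatol=2e-4,fatol=1e-4)) for y in yaws),key=lambda r:r.fun)
    return best.x,1-best.fun
def look(n):
    s=telemetry.read_state(); im=snap(n); return im,cam(n,s)
E
python3 - <<'E'
from h import *
import pickle
out={}
for n in('top','scene'):
    im,c=look(n)
    for th in('motor0','tray','fixture','controller','scanner','rest','wheel0','beam_frame'):
        for d in spotter.cut_out(th,n):
            m=d['pixels'];ys,xs=np.nonzero(m);p=ray([xs.mean(),ys.mean()],.02,c)[0]
            out.setdefault(th,[]).append((n,d['conf'],m))
            print(n,th,round(d['conf'],2),d['bbox'],m.sum(),p.round(3)[:2])
pickle.dump(out,open('det.pkl','wb'))
E
```

```text
top motor0 0.74 [289.2, 210.7, 326.2, 237.6] 512 [ 0.576 -0.022]
top motor0 0.74 [236.1, 211.2, 264.8, 233.7] 512 [0.574 0.135]
top tray 0.79 [342.3, 182.8, 451.3, 288.0] 9424 [ 0.562 -0.274]
top fixture 0.86 [116.5, 195.1, 213.9, 248.5] 3271 [0.563 0.372]
top fixture 0.25 [344.6, 179.2, 449.0, 286.0] 9456 [ 0.561 -0.274]
top controller 0.95 [153.0, 205.7, 199.2, 234.1] 881 [0.569 0.33 ]
top controller 0.47 [246.3, 251.2, 314.1, 273.2] 1055 [0.466 0.047]
top scanner 0.66 [248.3, 250.5, 313.8, 270.6] 1068 [0.466 0.046]
top rest 0.94 [244.3, 296.3, 276.0, 325.0] 757 [0.339 0.094]
top rest 0.91 [296.7, 293.9, 338.7, 320.1] 834 [ 0.351 -0.054]
top rest 0.61 [266.8, 251.1, 291.4, 278.5] 256 [0.446 0.054]
top rest 0.5 [342.5, 182.4, 451.8, 286.0] 9529 [ 0.561 -0.275]
top wheel0 0.8 [194.6, 276.0, 220.5, 305.6] 570 [0.382 0.234]
top beam_frame 0.98 [218.2, 143.3, 261.7, 179.3] 658 [0.743 0.164]
scene motor0 0.95 [233.5, 246.0, 265.3, 271.0] 748 [ 0.576 -0.023]
scene motor0 0.93 [297.7, 236.0, 331.0, 262.3] 794 [0.575 0.136]
scene fixture 0.97 [346.4, 172.8, 454.6, 264.5] 3492 [0.565 0.391]
scene controller 0.86 [361.2, 218.4, 415.5, 246.8] 1177 [0.555 0.34 ]
scene scanner 0.56 [232.9, 200.6, 299.7, 234.4] 1176 [0.419 0.054]
scene rest 0.86 [210.0, 189.5, 239.9, 222.4] 724 [ 0.35  -0.054]
scene rest 0.67 [253.8, 219.8, 289.8, 242.0] 462 [0.483 0.058]
scene rest 0.65 [259.0, 183.4, 293.6, 207.8] 537 [0.327 0.096]
scene wheel0 0.61 [312.4, 192.3, 341.0, 211.6] 470 [0.391 0.231]
scene wheel0 0.55 [232.2, 310.9, 269.8, 345.3] 1032 [ 0.769 -0.044]
scene beam_frame 0.62 [317.2, 287.7, 384.0, 332.7] 1260 [0.767 0.159]
```

Run:
```python
from h import *
import pickle
D=pickle.load(open('det.pkl','rb')); C={n:cam(n) for n in('top','scene')}
def sel(th,i): return D[th][i][2],C[D[th][i][0]]
pi=np.pi
def show(l,r): print(l,r[0].round(4),round(r[1],3))
for l,th,ii,mo,z,x0,yw in [
 ('mA','motor0',(0,2),'motor',.02,(.576,-.022),(0,.7,1.5,2.3,3.1,-.7,-1.5,-2.3)),
 ('mB','motor0',(1,3),'motor',.02,(.575,.135),(0,.7,1.5,2.3,3.1,-.7,-1.5,-2.3)),
 ('tray','tray',(0,),'tray',0,(.562,-.274),(0,)),
 ('ctl','controller',(0,2),'controller',.015,(.563,.33),(pi/2,)),
 ('scan','scanner',(0,1),'scanner',.036,(.44,.05),(-pi/2,)),
 ('scanT','scanner',(0,),'scanner',.036,(.44,.05),(-pi/2,)),
 ]:
    for sub in [ii]+([(i,) for i in ii] if len(ii)>1 else []): show(l+str(sub),fit(mo,[sel(th,i) for i in sub],z,x0,yw))
# colour based: tray grey, scanner, plate from top
im=cv2.cvtColor(cv2.imread('pics/top0.png'),cv2.COLOR_BGR2GRAY)
fg=(cv2.GaussianBlur(im,(3,3),0)>60)
def reg(x0,y0,x1,y1,m=fg):
    o=np.zeros_like(m); o[y0:y1,x0:x1]=m[y0:y1,x0:x1]; return o
show('trayC',fit('tray',[(reg(359,170,460,295),C['top'])],0,(.562,-.274),(0,)))
show('plateC',fit('fixture',[(reg(110,185,220,255),C['top'])],0,(.56,.35),(pi/2,)))
show('mA C',fit('motor',[(reg(285,205,335,242),C['top'])],.02,(.576,-.022),(0,.7,1.5,2.3,3.1,-.7,-1.5,-2.3)))
show('mB C',fit('motor',[(reg(228,205,272,242),C['top'])],.02,(.576,.135),(0,.7,1.5,2.3,3.1,-.7,-1.5,-2.3)))
```

```text
mA(0, 2) [ 0.5769 -0.0202  1.1697] 0.913
mA(0,) [ 0.5769 -0.0195  1.1685] 0.924
mA(2,) [ 0.5772 -0.0202  1.1774] 0.902
mB(1, 3) [0.5742 0.1372 1.4042] 0.927
mB(1,) [0.5741 0.1373 1.3938] 0.934
mB(3,) [ 0.5734  0.1336 -1.6652] 0.932
tray(0,) [ 0.5642 -0.282  -0.0114] 0.945
ctl(0, 2) [0.5672 0.3315 1.492 ] 0.824
ctl(0,) [0.5672 0.3309 1.4916] 0.781
ctl(2,) [0.5674 0.3312 1.4198] 0.873
scan(0, 1) [ 0.4605  0.0582 -1.4653] 0.89
scan(0,) [ 0.4607  0.0597 -1.4674] 0.923
scan(1,) [ 0.4571  0.057  -1.5025] 0.873
scanT(0,) [ 0.4607  0.0597 -1.4674] 0.923
trayC [ 0.5653 -0.2843 -0.0092] 0.961
plateC [0.5653 0.3317 1.5047] 0.924
mA C [ 0.5766 -0.0229  1.1177] 0.881
mB C [0.5745 0.1364 1.371 ] 0.885
```

```bash
cat >> h.py <<'E'
PZ=env.pinch_z
def toolR(yaw,pitch=0):
    """tool pointing down, tool y at world angle yaw (deg)"""
    y=np.array([np.cos(np.radians(yaw)),np.sin(np.radians(yaw)),0]);z=np.array([0,0,-1.]);return np.c_[np.cross(y,z),y,z]
def go(*pts,yaw=None,Rt=None):
    """print tool-frame shift (m) and turn (deg) to put grasp point at pts"""
    s=telemetry.read_state();R0=R.from_quat(s['ee_rot']).as_matrix()
    if Rt is None:
        if yaw is None: Rt=R0
        else: Rt=min((toolR(yaw),toolR(yaw+180)),key=lambda M:R.from_matrix(R0.T@M).magnitude())
    print('t',round(s['time_s'],1),'grasp',(s['tcp_pos']+PZ*R0[:,2]).round(4),'q',s['q'].round(2),'w',round(s['grip_width'],4))
    for p in pts: print((R0.T@(np.array(p)-PZ*Rt[:,2]-s['tcp_pos'])).round(4).tolist(), np.degrees(R.from_matrix(R0.T@Rt).as_rotvec()).round(1).tolist())
def loc(pose,p):
    x,y,a=pose;c,s=np.cos(a),np.sin(a);return [x+c*p[0]-s*p[1],y+s*p[0]+c*p[1],p[2]]
FX=(.5655,.3315,1.500);TR=(.5653,-.284,-.009)
E
python3 - <<'E'
from h import *
go(loc(FX,(.06,0,.237)),loc(FX,(.06,0,.165)),loc(FX,(.13,0,.165)),loc(FX,(.13,0,.24)),yaw=np.degrees(FX[2])-90)
E
```

```text
t 1.1 grasp [0.2433 0.6296 0.2374] q [ 1.16  0.12  1.44 -0.    1.58 -0.04] w 0.0933
[-0.3904, -0.1046, 0.0004] [0.0, 0.0, 72.9]
[-0.3904, -0.1046, 0.0724] [0.0, 0.0, 72.9]
[-0.3698, -0.0377, 0.0724] [0.0, 0.0, 72.9]
[-0.3698, -0.0377, -0.0026] [0.0, 0.0, 72.9]
```

>>> {"method": "arm_command", "body": {
  "motion": [
    [[-0.05,-0.013,0],[0,0,10],0.018],
    [[-0.1,-0.026,0],[0,0,20],0.018],
    [[-0.15,-0.04,0],[0,0,30],0.018],
    [[-0.2,-0.053,0],[0,0,40],0.018],
    [[-0.25,-0.066,0],[0,0,49],0.018],
    [[-0.3,-0.08,0],[0,0,58],0.018],
    [[-0.35,-0.094,0],[0,0,66],0.018],
    [[-0.3904,-0.1046,0],[0,0,72.9],0.018],
    [[-0.3904,-0.1046,0],[0,0,72.9],0.018],
    [[-0.3904,-0.1046,0],[0,0,72.9],0.018]
  ]
}}

```text
time_s: 2.3
tcp_pos: [0.5696, 0.3915, 0.4046]
ee_rot: [0.731, 0.682, -0.0, -0.0]
wrist_force: [0.3, 0.2, -0.5]
grip_width: 0.0179
gripper_force: 0.0
```

Run:
```python
from h import *
snap('wrist','w1')
im,c=look('top'); red=(im[:,:,0]>120)&(im[:,:,1]<60)
cv2.imwrite('pics/t1.png',cv2.resize(im[150:420,0:300,::-1],None,fx=2,fy=2))
s=telemetry.read_state();cw=cam('wrist',s)
print('handle top/mid in wrist px', proj([loc(FX,(.095,0,.198)),loc(FX,(.095,0,.123))],cw).round())
go(loc(FX,(.06,0,.165)),loc(FX,(.13,0,.165)),loc(FX,(.13,0,.24)),yaw=np.degrees(FX[2])-90)
```

```text
handle top/mid in wrist px [[283. 191.]
 [283. 171.]]
t 2.4 grasp [0.569  0.392  0.2376] q [0.57 0.15 1.4  0.   1.59 0.63] w 0.0179
[-0.0006, 0.0008, 0.0726] [-0.0, -0.0, 0.1]
[0.0694, 0.0009, 0.0726] [-0.0, -0.0, 0.1]
[0.0694, 0.0009, -0.0024] [-0.0, -0.0, 0.1]
```

View pics/w1.png

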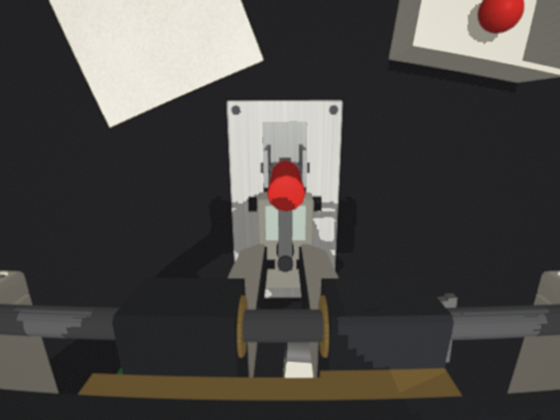

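View pics/t1.png

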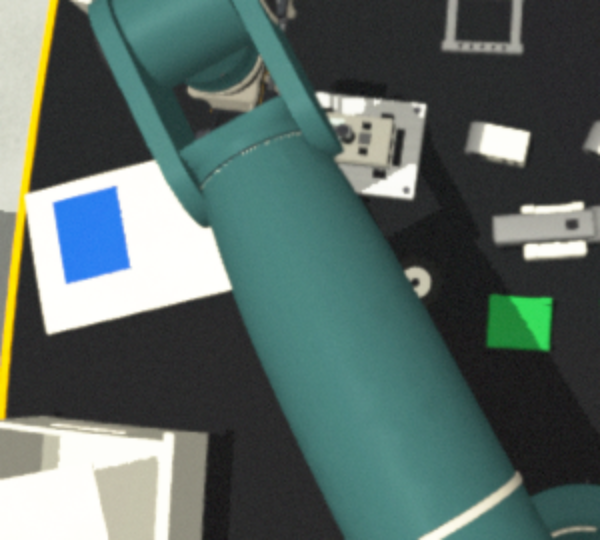

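The wrist view shows the red handle top at (286,190), against a predicted (283,191), so I'm aligned within 2 mm. In the top view the white bin at lower left and the bench show no third motor so far.

>>> {"method": "arm_command", "body": {
  "motion": [
    [[0,0.0025,0.036],[0,0,0],0.018],
    [[0,0.0025,0.0726],[0,0,0],0.018],
    [[0,0.0025,0.0726],[0,0,0],0.018],
    [[0.012,0.0025,0.0726],[0,0,0],0.018],
    [[0.02,0.0025,0.0726],[0,0,0],0.018],
    [[0.028,0.0025,0.0726],[0,0,0],0.018],
    [[0.036,0.0025,0.0726],[0,0,0],0.018],
    [[0.044,0.0025,0.0726],[0,0,0],0.018],
    [[0.052,0.0025,0.0726],[0,0,0],0.018],
    [[0.06,0.0025,0.0726],[0,0,0],0.018],
    [[0.068,0.0025,0.0726],[0,0,0],0.018],
    [[0.072,0.0025,0.0726],[0,0,0],0.018]
  ]
}}

```text
time_s: 3.9
tcp_pos: [0.5773, 0.4636, 0.3318]
ee_rot: [0.731, 0.682, -0.0, -0.0]
wrist_force: [-1.8, 1.5, -1.6]
grip_width: 0.0177
gripper_force: 1.1
```

Run:
```python
from h import *
im=snap('scene'); cv2.imwrite('pics/s2.png',cv2.resize(im[100:300,260:520,::-1],None,fx=2.5,fy=2.5))
print(telemetry.read_state()['wrist_force'])
```

```text
[-1.93211235  2.80969315 -0.90993965]
```

View pics/s2.png

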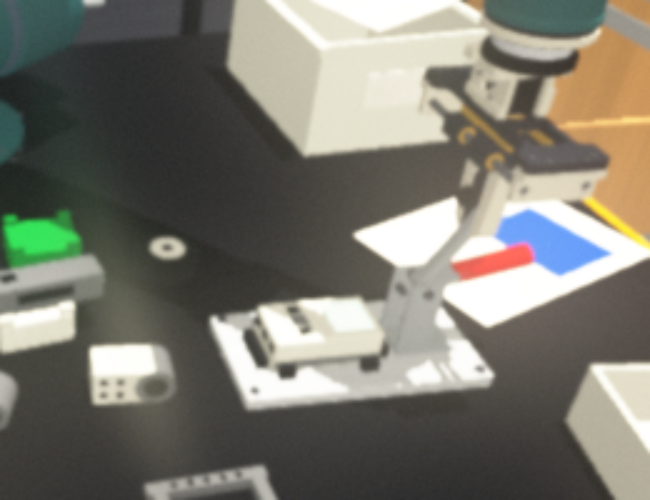

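The clamp is fully open: in the scene crop the red handle is laid back near (495,260), the arm leans back at (460,240), and the controller lies free in the nest.

Run:
```python
from h import *
go(loc(FX,(.12,0,.25)),loc(FX,(0,0,.25)),loc(FX,(0,0,.12)),loc(FX,(0,0,.040)),yaw=np.degrees(FX[2])-90)
```

```text
t 4.0 grasp [0.5772 0.4638 0.1645] q [0.64 0.28 1.37 0.   1.49 0.71] w 0.0181
[-0.0128, -0.0024, -0.0855] [-0.0, -0.0, 0.0]
[-0.1328, -0.0025, -0.0855] [-0.0, -0.0, 0.0]
[-0.1328, -0.0024, 0.0445] [-0.0, -0.0, 0.0]
[-0.1328, -0.0024, 0.1245] [-0.0, -0.0, 0.0]
```

>>> {"method": "arm_command", "body": {
  "motion": [
    [[0,0,-0.04],[0,0,0],0.018],
    [[-0.005,0,-0.08],[0,0,0],0.018],
    [[-0.05,-0.001,-0.0855],[0,0,0],0.05],
    [[-0.1,-0.001,-0.0855],[0,0,0],0.093],
    [[-0.1328,-0.001,-0.0855],[0,0,0],0.093],
    [[-0.1328,-0.001,-0.04],[0,0,0],0.093],
    [[-0.1328,-0.001,0],[0,0,0],0.093],
    [[-0.1328,-0.001,0],[0,0,0],0.093]
  ]
}}

```text
time_s: 4.95
tcp_pos: [0.5667, 0.3301, 0.3294]
ee_rot: [0.732, 0.682, -0.002, -0.0]
wrist_force: [-0.3, 0.2, 0.6]
grip_width: 0.0736
gripper_force: 0.0
```

Run:
```python
from h import *
im,c=look('wrist'); im=im.copy()
for p in proj([loc(FX,(x,y,.053)) for x,y in((-.055,-.031),(-.055,.031),(.055,.031),(.055,-.031))],c): cv2.circle(im,tuple(int(v) for v in p),4,(255,0,0),1)
cv2.imwrite('pics/w3.png',im[:,:,::-1])
print(telemetry.read_state()['wrist_force'])
go(loc(FX,(0,0,.12)),loc(FX,(0,0,.040)),yaw=np.degrees(FX[2])-90)
```

```text
[-0.36694474  0.62697663  0.78883935]
t 5.0 grasp [0.5669 0.3303 0.1648] q [ 0.49  0.1   1.57 -0.    1.47  0.56] w 0.0777
[0.001, -0.0016, 0.0448] [-0.1, 0.1, 0.0]
[0.0011, -0.0015, 0.1248] [-0.1, 0.1, 0.0]
```

View pics/w3.png

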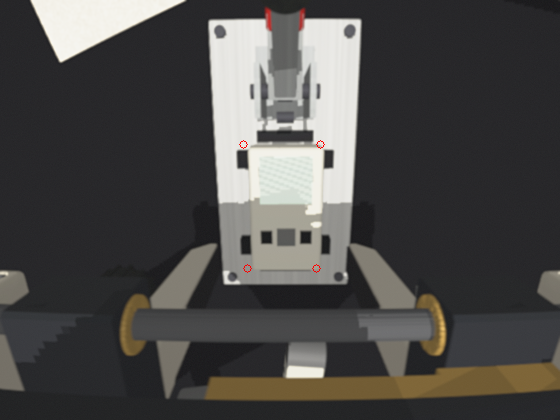

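In the wrist view the controller spans columns 249–323 and rows 147–269. That is about 3 px right of the predicted corners, so I shift about 2 mm in +y.

>>> {"method": "arm_command", "body": {
  "motion": [
    [[0,0.0007,0.04],[0,0,0],0.093],
    [[0,0.0007,0.08],[0,0,0],0.093],
    [[0,0.0007,0.11],[0,0,0],0.093],
    [[0,0.0007,0.1248],[0,0,0],0.093],
    [[0,0.0007,0.1248],[0,0,0],0.093],
    [[0,0.0007,0.1248],[0,0,0],0.05],
    [[0,0.0007,0.1248],[0,0,0],0.05],
    [[0,0.0007,0.1248],[0,0,0],0.05],
    [[0,0.0007,0.1248],[0,0,0],0.05],
    [[0,0.0007,0.1248],[0,0,0],0.05],
    [[0,0.0007,0.11],[0,0,0],0.05],
    [[0,0.0007,0.09],[0,0,0],0.05]
  ]
}}

```text
time_s: 6.5
tcp_pos: [0.5676, 0.3305, 0.2428]
ee_rot: [0.732, 0.682, -0.001, -0.0]
wrist_force: [0.9, 0.5, -3.6]
grip_width: 0.062
gripper_force: 30.0
```

Run:
```python
from h import *
print(telemetry.read_state()['gripper_force'])
go(loc(FX,(0,0,.16)),loc(TR,(.06,-.05,.16)),loc(TR,(.06,-.05,.04)),loc(TR,(.06,-.05,.030)),yaw=0)
```

```text
29.994093775749207
t 6.5 grasp [0.5674 0.3304 0.0755] q [0.49 0.16 1.66 0.   1.32 0.56] w 0.062
[0.0008, -0.0022, -0.0845] [-0.1, 0.0, -4.0]
[-0.6594, 0.1038, -0.0842] [-0.1, 0.0, -4.0]
[-0.6593, 0.1039, 0.0358] [-0.1, 0.0, -4.0]
[-0.6593, 0.1039, 0.0458] [-0.1, 0.0, -4.0]
```

>>> {"method": "arm_command", "body": {
  "motion": [
    [[0,0,-0.03],[0,0,0],0.05],
    [[0,0,-0.06],[0,0,0],0.05],
    [[-0.03,0.005,-0.0845],[0,0,-1],0.05],
    [[-0.08,0.012,-0.0845],[0,0,-2],0.05],
    [[-0.14,0.022,-0.0845],[0,0,-3],0.05],
    [[-0.2,0.032,-0.0845],[0,0,-4],0.05],
    [[-0.26,0.041,-0.0845],[0,0,-4],0.05],
    [[-0.32,0.05,-0.0845],[0,0,-4],0.05],
    [[-0.38,0.06,-0.0845],[0,0,-4],0.05],
    [[-0.44,0.069,-0.0845],[0,0,-4],0.05],
    [[-0.5,0.079,-0.0845],[0,0,-4],0.05],
    [[-0.56,0.088,-0.0845],[0,0,-4],0.05]
  ]
}}

```text
time_s: 8.0
tcp_pos: [0.6159, -0.2363, 0.3283]
ee_rot: [0.707, 0.707, 0.0, 0.001]
wrist_force: [0.7, 0.0, -2.7]
grip_width: 0.0617
gripper_force: 30.0
```

Run:
```python
from h import *
go(loc(TR,(.06,-.05,.16)),loc(TR,(.06,-.05,.06)),loc(TR,(.06,-.05,.0295)),yaw=0)
```

```text
t 8.0 grasp [ 0.6161 -0.2364  0.161 ] q [-0.41  0.11  1.57  0.    1.46 -0.4 ] w 0.0617
[-0.0982, 0.009, 0.001] [0.1, 0.0, -0.0]
[-0.0982, 0.0089, 0.101] [0.1, 0.0, -0.0]
[-0.0982, 0.0089, 0.1315] [0.1, 0.0, -0.0]
```

>>> {"method": "arm_command", "body": {
  "motion": [
    [[-0.05,0.005,0],[0,0,0],0.05],
    [[-0.09,0.009,0],[0,0,0],0.05],
    [[-0.098,0.009,0.01],[0,0,0],0.05],
    [[-0.098,0.009,0.045],[0,0,0],0.05],
    [[-0.098,0.009,0.08],[0,0,0],0.05],
    [[-0.098,0.009,0.105],[0,0,0],0.05],
    [[-0.098,0.009,0.114],[0,0,0],0.05],
    [[-0.098,0.009,0.12],[0,0,0],0.05],
    [[-0.098,0.009,0.125],[0,0,0],0.05],
    [[-0.098,0.009,0.128],[0,0,0],0.05],
    [[-0.098,0.009,0.13],[0,0,0],0.05],
    [[-0.098,0.009,0.13],[0,0,0],0.05]
  ]
}}

```text
time_s: 9.5
tcp_pos: [0.6251, -0.3323, 0.1969]
ee_rot: [0.707, 0.707, 0.0, 0.0]
wrist_force: [0.7, -0.0, -3.0]
grip_width: 0.0616
gripper_force: 30.0
```

Run:
```python
from h import *
print(telemetry.read_state()['wrist_force'])
go(loc(TR,(.06,-.05,.0295)),yaw=0)
```

```text
[ 6.85790897e-01 -1.25929299e-04 -3.02672552e+00]
t 9.5 grasp [ 0.6252 -0.3324  0.0296] q [-0.52  0.31  1.56  0.    1.27 -0.52] w 0.0616
[-0.0022, -0.0003, 0.0001] [0.0, 0.0, -0.0]
```

>>> {"method": "arm_command", "body": {
  "motion": [
    [[-0.002,0,0.001],[0,0,0],0.05],
    [[-0.002,0,0.001],[0,0,0],0.066],
    [[-0.002,0,0.001],[0,0,0],0.074],
    [[-0.002,0,0.001],[0,0,0],0.074],
    [[-0.002,0,-0.02],[0,0,0],0.074],
    [[-0.002,0,-0.06],[0,0,0],0.074],
    [[-0.002,0,-0.12],[0,0,0],0.07],
    [[-0.002,0,-0.12],[0,0,0],0.07]
  ]
}}

```text
time_s: 10.5
tcp_pos: [0.6255, -0.3345, 0.3244]
ee_rot: [0.707, 0.707, 0.001, 0.005]
wrist_force: [0.0, 0.3, 0.2]
grip_width: 0.0697
gripper_force: 0.0
```

Run:
```python
from h import *
import pickle
im,c=look('top'); cv2.imwrite('pics/t4.png',im[:,:,::-1])
ims,cs=look('scene'); cv2.imwrite('pics/s4.png',ims[:,:,::-1])
D={}
for n,cc in(('top',c),('scene',cs)):
    for d in spotter.cut_out('motor0',n):
        ys,xs=np.nonzero(d['pixels']); print(n,round(d['conf'],2),d['bbox'],len(xs),ray([xs.mean(),ys.mean()],.02,cc)[0].round(3)[:2]); D.setdefault(n,[]).append(d['pixels'])
for (i,m) in enumerate(D.get('scene',[])[:3]):
    ys,xs=np.nonzero(m);print(fit('motor',[(m,cs)],.02,ray([xs.mean(),ys.mean()],.02,cs)[0][:2],(1.2,1.5,0,.6)))
go(yaw=0)
```

```text
top 0.95 [235.5, 211.7, 264.3, 232.7] 530 [0.574 0.136]
top 0.92 [289.9, 213.6, 323.9, 239.3] 494 [ 0.576 -0.022]
scene 0.94 [232.7, 245.9, 266.2, 273.7] 810 [ 0.576 -0.024]
scene 0.77 [299.0, 236.8, 330.3, 260.9] 700 [0.576 0.136]
scene 0.44 [313.2, 193.0, 343.6, 213.7] 466 [0.393 0.231]
(array([ 0.57618118, -0.02116953,  1.16550273]), np.float64(0.9472033455305803))
(array([0.57485761, 0.13845722, 1.41294703]), np.float64(0.9117478510028654))
(array([0.39152343, 0.23228963, 1.25063156]), np.float64(0.8162234937731404))
t 10.7 grasp [ 0.6247 -0.3341  0.1488] q [-0.53  0.22  1.46 -0.    1.45 -0.53] w 0.0702
```

View pics/t4.png

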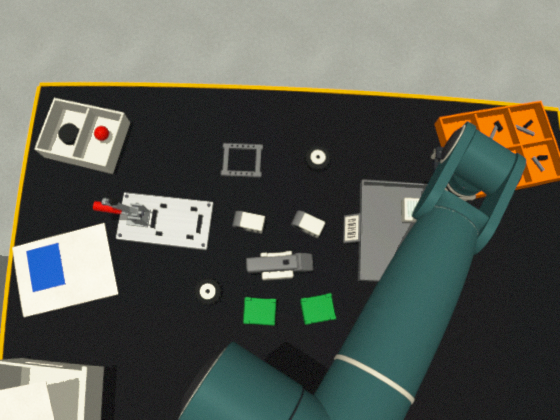

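The top view shows the clamp open, the controller in the tray (under the arm), and two motors unchanged. The area previously hidden at left is clear, so only two motors are present.

Run:
```python
from h import *
go((.5766,-.0215,.13),yaw=66.5-90)
```

```text
t 10.7 grasp [ 0.6247 -0.3341  0.1488] q [-0.53  0.22  1.46 -0.    1.45 -0.53] w 0.0702
[0.3127, -0.0484, 0.019] [-0.1, -0.0, 23.5]
```

>>> {"method": "arm_command", "body": {
  "motion": [
    [[0.05,-0.008,0],[0,0,4],0.06],
    [[0.11,-0.017,0],[0,0,9],0.06],
    [[0.17,-0.026,0],[0,0,14],0.06],
    [[0.23,-0.035,0],[0,0,19],0.06],
    [[0.28,-0.043,0.01],[0,0,22],0.06],
    [[0.3127,-0.0484,0.019],[0,0,23.5],0.06],
    [[0.3127,-0.0484,0.019],[0,0,23.5],0.06],
    [[0.3127,-0.0484,0.019],[0,0,23.5],0.06]
  ]
}}

```text
time_s: 11.7
tcp_pos: [0.5769, -0.0219, 0.2973]
ee_rot: [0.836, 0.548, -0.0, -0.0]
wrist_force: [0.2, -0.8, 0.1]
grip_width: 0.0596
gripper_force: 0.0
```

Run:
```python
from h import *
im,c=look('wrist'); im=im.copy()
d=spotter.cut_out('motor0','wrist')
for e in d[:3]:
    print(e['conf'],e['bbox']); ys,xs=np.nonzero(e['pixels']); print(fit('motor',[(e['pixels'],c)],.02,(.5766,-.0215),(1.16,)),fit('motorbox',[(e['pixels'],c)],.02,(.5766,-.0215),(1.16,)))
for p in proj(box(-.04,.04,-.02,.02,.04,.04)[::2]@np.eye(3),c) if 0 else proj([loc((.5766,-.0215,1.16),(x,y,.04)) for x,y in((-.04,-.02),(-.04,.02),(.04,.02),(.04,-.02))],c): cv2.circle(im,tuple(int(v) for v in p),4,(255,0,0),1)
cv2.imwrite('pics/w5.png',im[:,:,::-1])
go((.5766,-.0215,.025),yaw=66.5-90)
```

```text
0.78 [257.5, 165.4, 307.7, 265.7]
(array([ 0.57704235, -0.02222025,  1.17450089]), np.float64(0.9198275223010205)) (array([ 0.57595861, -0.02501578,  1.17193655]), np.float64(0.935831381733021))
t 11.8 grasp [ 0.577  -0.0225  0.1303] q [-0.08 -0.05  1.78 -0.    1.4   0.33] w 0.0598
[0.0007, -0.0008, 0.1053] [-0.0, 0.0, -0.1]
```

View pics/w5.png

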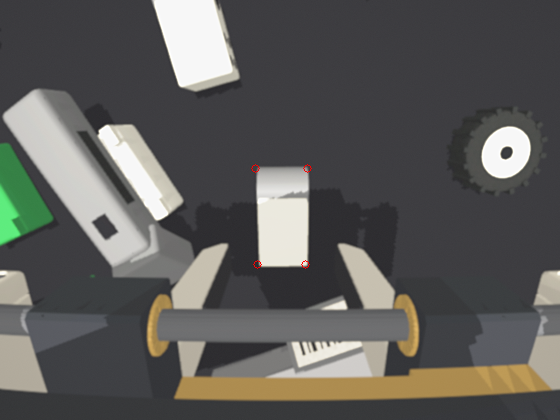

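The wrist view shows motor A at (283,215), matching the predicted corners within 2 px.

>>> {"method": "arm_command", "body": {
  "motion": [
    [[0,0,0.05],[0,0,0],0.06],
    [[0,0,0.09],[0,0,0],0.06],
    [[0,0,0.105],[0,0,0],0.06],
    [[0,0,0.105],[0,0,0],0.06],
    [[0,0,0.105],[0,0,0],0.025],
    [[0,0,0.105],[0,0,0],0.025],
    [[0,0,0.105],[0,0,0],0.025],
    [[0,0,0.105],[0,0,0],0.025],
    [[0,0,0.105],[0,0,0],0.025],
    [[0,0,0.07],[0,0,0],0.025],
    [[0,0,0.02],[0,0,0],0.025],
    [[0,0,0],[0,0,0],0.025]
  ]
}}

```text
time_s: 13.3
tcp_pos: [0.5771, -0.0215, 0.3008]
ee_rot: [0.836, 0.548, 0.001, 0.001]
wrist_force: [-0.5, -0.3, -1.3]
grip_width: 0.0397
gripper_force: 30.0
```

Run:
```python
from h import *
go(loc(TR,(-.07,-.055,.13)),loc(TR,(-.07,-.055,.031)),yaw=0)
```

```text
t 13.3 grasp [ 0.5777 -0.0216  0.1335] q [-0.08 -0.05  1.78  0.    1.41  0.33] w 0.0397
[-0.3233, 0.0511, 0.0033] [0.2, -0.0, -23.5]
[-0.3235, 0.0507, 0.1023] [0.2, -0.0, -23.5]
```

>>> {"method": "arm_command", "body": {
  "motion": [
    [[-0.06,0.009,0],[0,0,-4],0.025],
    [[-0.12,0.019,0],[0,0,-9],0.025],
    [[-0.18,0.028,0],[0,0,-14],0.025],
    [[-0.24,0.038,0],[0,0,-19],0.025],
    [[-0.29,0.046,0],[0,0,-22],0.025],
    [[-0.323,0.051,0],[0,0,-23.5],0.025],
    [[-0.323,0.051,0],[0,0,-23.5],0.025],
    [[-0.323,0.051,0.04],[0,0,-23.5],0.025],
    [[-0.323,0.051,0.08],[0,0,-23.5],0.025],
    [[-0.323,0.051,0.094],[0,0,-23.5],0.025],
    [[-0.323,0.051,0.098],[0,0,-23.5],0.025],
    [[-0.323,0.051,0.0995],[0,0,-23.5],0.025]
  ]
}}

```text
time_s: 14.8
tcp_pos: [0.4951, -0.3381, 0.1994]
ee_rot: [0.707, 0.707, 0.0, 0.001]
wrist_force: [0.3, -0.9, -0.7]
grip_width: 0.0398
gripper_force: 30.0
```

Run:
```python
from h import *
go(loc(TR,(-.07,-.055,.0295)),(.575,.137,.13),yaw=0)
```

```text
t 14.8 grasp [ 0.4953 -0.3382  0.0321] q [-0.64  0.09  1.82  0.    1.24 -0.64] w 0.0398
[-0.0003, -0.0003, 0.0026] [0.1, 0.1, -0.0]
[0.475, 0.0799, -0.0983] [0.1, 0.1, -0.0]
```

Release, rise, and start back toward motor B.

>>> {"method": "arm_command", "body": {
  "motion": [
    [[0,0,0.001],[0,0,0],0.025],
    [[0,0,0.0015],[0,0,0],0.05],
    [[0,0,0.0015],[0,0,0],0.056],
    [[0,0,0.0015],[0,0,0],0.056],
    [[0,0,-0.02],[0,0,0],0.056],
    [[0,0,-0.06],[0,0,0],0.056],
    [[0,0,-0.1],[0,0,0],0.056],
    [[0.05,0.008,-0.12],[0,0,3],0.06],
    [[0.11,0.018,-0.12],[0,0,5],0.06],
    [[0.17,0.028,-0.12],[0,0,7],0.06],
    [[0.23,0.038,-0.12],[0,0,9],0.06],
    [[0.29,0.048,-0.12],[0,0,10],0.06]
  ]
}}

```text
time_s: 16.3
tcp_pos: [0.5426, -0.0461, 0.3201]
ee_rot: [0.767, 0.642, 0.001, 0.001]
wrist_force: [0.9, -0.9, 0.3]
grip_width: 0.0599
gripper_force: 0.0
```

Run:
```python
from h import *
im,c=look('top');
for d in spotter.cut_out('motor0','top')[:3]:
    m=d['pixels'];ys,xs=np.nonzero(m);p=ray([xs.mean(),ys.mean()],.02,c)[0][:2]; print(d['conf'],d['bbox'],p, fit('motorbox',[(m,c)],.02,p,(1.4,)))
go((.575,.137,.13),yaw=80-90)
```

```text
0.92 [409.1, 249.3, 440.2, 270.4] [ 0.49437025 -0.34095324] (array([ 0.49471864, -0.34136217,  1.61093063]), np.float64(0.864435053380783))
0.65 [236.0, 211.6, 265.0, 232.6] [0.57369704 0.13496052] (array([0.57388383, 0.13549049, 1.42276742]), np.float64(0.9261363636363636))
t 16.4 grasp [ 0.5433 -0.0436  0.1527] q [-0.13 -0.13  1.83  0.    1.45  0.04] w 0.0599
[0.1835, 0.0007, 0.0229] [0.1, -0.1, 0.2]
```

>>> {"method": "arm_command", "body": {
  "motion": [
    [[0.06,0,0],[0,0,0],0.06],
    [[0.12,0,0],[0,0,0],0.06],
    [[0.165,0.0007,0.01],[0,0,0],0.06],
    [[0.1835,0.0007,0.0229],[0,0,0],0.06],
    [[0.1835,0.0007,0.0229],[0,0,0],0.06],
    [[0.1835,0.0007,0.0229],[0,0,0],0.06]
  ]
}}

```text
time_s: 17.15
tcp_pos: [0.5755, 0.1312, 0.2958]
ee_rot: [0.767, 0.642, 0.0, 0.0]
wrist_force: [0.0, -0.1, -0.2]
grip_width: 0.06
gripper_force: 0.0
```

Run:
```python
from h import *
im,c=look('wrist')
for e in spotter.cut_out('motor0','wrist')[:3]:
    print(e['conf'],e['bbox']); r=fit('motorbox',[(e['pixels'],c)],.02,(.575,.137),(1.4,)); print(r)
    if r[1]>.85: go((r[0][0],r[0][1],.025),yaw=np.degrees(r[0][2])-90)
```

```text
0.6 [255.6, 164.9, 304.7, 261.0]
(array([0.57445683, 0.13370319, 1.41098318]), np.float64(0.9494818347064516))
t 17.2 grasp [0.5757 0.1312 0.1287] q [ 0.18 -0.02  1.76 -0.    1.4   0.36] w 0.0598
[0.0023, -0.0016, 0.1037] [0.0, -0.0, -1.0]
```

>>> {"method": "arm_command", "body": {
  "motion": [
    [[0.004,-0.0012,0.05],[0,0,-1],0.06],
    [[0.004,-0.0012,0.09],[0,0,-1],0.06],
    [[0.004,-0.0012,0.104],[0,0,-1],0.06],
    [[0.004,-0.0012,0.104],[0,0,-1],0.06],
    [[0.004,-0.0012,0.104],[0,0,-1],0.025],
    [[0.004,-0.0012,0.104],[0,0,-1],0.025],
    [[0.004,-0.0012,0.104],[0,0,-1],0.025],
    [[0.004,-0.0012,0.104],[0,0,-1],0.025],
    [[0.004,-0.0012,0.104],[0,0,-1],0.025],
    [[0.004,-0.0012,0.07],[0,0,-1],0.025],
    [[0.004,-0.0012,0.02],[0,0,-1],0.025],
    [[0.004,-0.0012,-0.01],[0,0,-1],0.025]
  ]
}}

```text
time_s: 18.75
tcp_pos: [0.575, 0.1367, 0.3081]
ee_rot: [0.761, 0.649, 0.001, 0.001]
wrist_force: [0.5, 0.4, -1.5]
grip_width: 0.0398
gripper_force: 30.0
```

Run:
```python
from h import *
go(loc(TR,(-.07,.055,.14)),loc(TR,(-.07,.055,.03)),yaw=0)
```

```text
t 18.8 grasp [0.5754 0.1368 0.1408] q [ 0.19 -0.02  1.74 -0.    1.42  0.35] w 0.0398
[-0.373, -0.0209, 0.0005] [0.1, -0.0, -9.0]
[-0.3731, -0.0212, 0.1105] [0.1, -0.0, -9.0]
```

>>> {"method": "arm_command", "body": {
  "motion": [
    [[-0.06,-0.004,0],[0,0,-2],0.025],
    [[-0.12,-0.007,0],[0,0,-4],0.025],
    [[-0.18,-0.01,0],[0,0,-6],0.025],
    [[-0.24,-0.014,0],[0,0,-8],0.025],
    [[-0.3,-0.017,0],[0,0,-9],0.025],
    [[-0.35,-0.02,0],[0,0,-9],0.025],
    [[-0.373,-0.021,0],[0,0,-9],0.025],
    [[-0.373,-0.021,0.02],[0,0,-9],0.025],
    [[-0.373,-0.021,0.07],[0,0,-9],0.025],
    [[-0.373,-0.021,0.1],[0,0,-9],0.025],
    [[-0.373,-0.021,0.106],[0,0,-9],0.025],
    [[-0.373,-0.021,0.108],[0,0,-9],0.025]
  ]
}}

```text
time_s: 20.25
tcp_pos: [0.496, -0.2279, 0.1976]
ee_rot: [0.707, 0.707, 0.0, 0.0]
wrist_force: [-0.1, 0.3, -1.0]
grip_width: 0.0398
gripper_force: 30.0
```

Run:
```python
from h import *
go(loc(TR,(-.07,.055,.0295)),yaw=0)
```

```text
t 20.2 grasp [ 0.4961 -0.228   0.0303] q [-0.48 -0.03  1.94  0.    1.23 -0.48] w 0.0398
[-0.0004, -0.0002, 0.0008] [0.0, 0.0, 0.0]
```

>>> {"method": "arm_command", "body": {
  "motion": [
    [[0,0,0.001],[0,0,0],0.025],
    [[0,0,0.001],[0,0,0],0.05],
    [[0,0,0.001],[0,0,0],0.056],
    [[0,0,0.001],[0,0,0],0.056],
    [[0,0,-0.02],[0,0,0],0.056],
    [[0,0,-0.06],[0,0,0],0.056],
    [[0,0,-0.12],[0,0,0],0.056],
    [[0,0,-0.16],[0,0,0],0.06],
    [[0.06,0,-0.16],[0,0,-2],0.06],
    [[0.12,0,-0.16],[0,0,-4],0.06],
    [[0.18,0,-0.16],[0,0,-5],0.06],
    [[0.18,0,-0.16],[0,0,-5],0.06]
  ]
}}

```text
time_s: 21.75
tcp_pos: [0.4956, -0.0454, 0.3576]
ee_rot: [0.674, 0.739, 0.0, 0.0]
wrist_force: [-0.1, 0.3, -0.1]
grip_width: 0.06
gripper_force: 0.0
```

Run:
```python
from h import *
im,c=look('top'); ims,cs=look('scene')
cv2.imwrite('pics/t6.png',np.hstack([cv2.resize(im[160:340,220:470,::-1],(400,288)),cv2.resize(ims[180:340,50:300,::-1],(400,288))]))
for d in spotter.cut_out('motor0','top')[:3]:
    m=d['pixels'];ys,xs=np.nonzero(m);print(d['conf'],ray([xs.mean(),ys.mean()],.024,c)[0][:2])
snap('wrist','w6')
go(loc((.4605,.058,-1.465),(.010,0,.17)),yaw=6)
```

```text
0.81 [ 0.49385861 -0.23842633]
0.75 [ 0.4941352  -0.33981993]
0.66 [0.58974031 0.52391721]
t 21.9 grasp [ 0.4958 -0.0494  0.1899] q [-0.15 -0.26  1.88 -0.    1.53 -0.24] w 0.0598
[0.1, -0.0258, 0.0199] [-0.0, 0.0, -1.1]
```

View pics/t6.png

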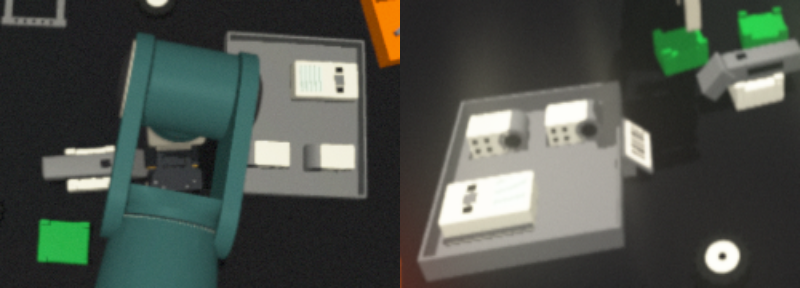

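All packed: the tray holds the controller and both motors flat and separate. The "motor" reported at (0.59, 0.52) is the clamp's laid-back handle.

>>> {"method": "arm_command", "body": {
  "motion": [
    [[0.05,-0.013,0],[0,0,-1],0.06],
    [[0.09,-0.0258,0.01],[0,0,-1],0.06],
    [[0.1,-0.0258,0.02],[0,0,-1],0.06],
    [[0.1,-0.0258,0.02],[0,0,-1],0.06],
    [[0.1,-0.0258,0.02],[0,0,-1],0.06]
  ]
}}

```text
time_s: 22.58
tcp_pos: [0.4619, 0.0478, 0.3374]
ee_rot: [0.67, 0.743, -0.0, 0.0]
wrist_force: [-0.7, 0.6, 0.4]
grip_width: 0.0604
gripper_force: 0.0
```

Run:
```python
from h import *
im,c=look('wrist'); im=im.copy(); P=(.4605,.058,-1.465)
for e in spotter.cut_out('scanner','wrist')[:2]:
    print(e['conf'],e['bbox'],fit('scanner',[(e['pixels'],c)],.036,P[:2],(-1.465,)))
for e in spotter.cut_out('rest','wrist')[:3]: print('rest',e['conf'],e['bbox'])
for (z,pts,col) in ((.072,((-.075,-.018),(-.075,.018),(.055,.018),(.055,-.018)),(255,0,0)),(.036,((-.04,-.033),(-.04,.033),(.04,.033),(.04,-.033)),(0,0,255))):
  for p in proj([loc(P,(x,y,z)) for x,y in pts],c): cv2.circle(im,tuple(int(v) for v in p),3,col,1)
cv2.imwrite('pics/w7.png',im[:,:,::-1])
go(loc(P,(.010,0,.062)),yaw=6)
```

```text
0.9 [258.1, 109.7, 310.0, 287.9] (array([ 0.46144959,  0.05704823, -1.45742999]), np.float64(0.9582393272583434))
rest 0.78 [245.2, 150.5, 318.5, 242.5]
rest 0.7 [109.2, 91.9, 200.8, 191.9]
t 22.7 grasp [0.4618 0.0481 0.1702] q [ 0.05 -0.33  1.96 -0.    1.51 -0.05] w 0.0596
[-0.0001, -0.0002, 0.1082] [0.0, 0.0, -0.1]
```

View pics/w7.png

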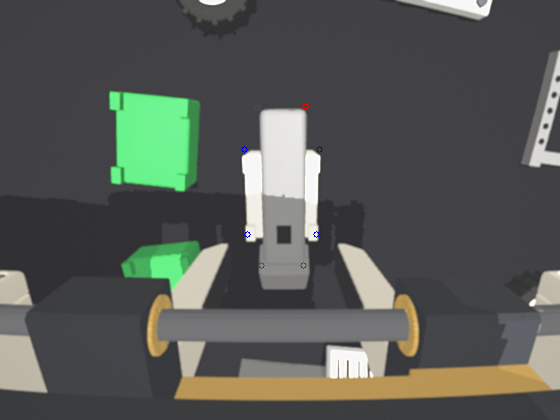

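The wrist view shows the scanner bar at columns 262–306, rows 110–260, on the white rest (245–318, 150–242). That is about 2 px right of prediction, so a 1.5 mm correction.

>>> {"method": "arm_command", "body": {
  "motion": [
    [[0,0.0013,0.05],[0,0,0],0.06],
    [[0,0.0013,0.09],[0,0,0],0.06],
    [[-0.001,0.0013,0.108],[0,0,0],0.06],
    [[-0.001,0.0013,0.108],[0,0,0],0.06],
    [[-0.001,0.0013,0.108],[0,0,0],0.02],
    [[-0.001,0.0013,0.108],[0,0,0],0.02],
    [[-0.001,0.0013,0.108],[0,0,0],0.02],
    [[-0.001,0.0013,0.108],[0,0,0],0.02],
    [[-0.001,0.0013,0.108],[0,0,0],0.02],
    [[-0.001,0.0013,0.108],[0,0,0],0.02],
    [[-0.001,0.0013,0.108],[0,0,0],0.02]
  ]
}}

```text
time_s: 24.1
tcp_pos: [0.463, 0.0481, 0.2301]
ee_rot: [0.669, 0.743, 0.0, 0.0]
wrist_force: [-2.3, -0.0, 6.6]
grip_width: 0.036
gripper_force: 30.0
```

Run:
```python
from h import *
s=telemetry.read_state(); print(s['gripper_force'],s['tcp_pos'],s['ee_rot'])
g=s['tcp_pos'][:2]; a=-1.46; P=np.array((.4617,.0563)); off=np.array([[np.cos(a),np.sin(a)],[-np.sin(a),np.cos(a)]])@(g-P); print('grasp in scanner',off)
yaw=TR[2]-np.pi/2; o=loc(TR,(0,.145+.0707+.0857,0))
gz=.033+.0707+.0077+.062-.036
go(loc((o[0],o[1],yaw),(off[0],0,gz)),yaw=np.degrees(yaw)+90-np.degrees(a+np.pi/2)+np.degrees(a)+90+0 if 0 else np.degrees(yaw)+90)
```

```text
29.993621706962585 [0.46300739 0.04809858 0.23014301] [6.69293232e-01 7.42998159e-01 3.66639857e-04 4.12976570e-04]
grasp in scanner [0.00829569 0.00039254]
t 24.1 grasp [0.4632 0.0481 0.0628] q [ 0.05 -0.25  2.08 -0.    1.31 -0.06] w 0.036
[-0.0497, 0.1004, -0.0744] [0.1, 0.0, 6.5]
```

>>> {"method": "arm_command", "body": {
  "motion": [
    [[0,0,-0.02],[0,0,0],0.02],
    [[0,0,-0.05],[0,0,0],0.02],
    [[0,0,-0.0745],[0,0,0],0.02],
    [[-0.012,0.025,-0.0745],[0,0,2],0.02],
    [[-0.025,0.05,-0.0745],[0,0,4],0.02],
    [[-0.037,0.075,-0.0745],[0,0,5.5],0.02],
    [[-0.047,0.095,-0.0745],[0,0,6.5],0.02],
    [[-0.05,0.1004,-0.0745],[0,0,6.5],0.02],
    [[-0.05,0.1004,-0.0745],[0,0,6.5],0.02],
    [[-0.05,0.1004,-0.0745],[0,0,6.5],0.02]
  ]
}}

```text
time_s: 25.35
tcp_pos: [0.5673, 0.009, 0.3038]
ee_rot: [0.71, 0.704, -0.0, -0.0]
wrist_force: [0.2, 0.8, -1.7]
grip_width: 0.0358
gripper_force: 30.0
```

Run:
```python
from h import *
go((.463,.048,.137),(.463,.048,.0635),yaw=6)
im,c=look('scene'); P=None
for e in spotter.cut_out('scanner','scene')[:1]:
    print(e['conf'],e['bbox'],fit('scanner',[(e['pixels'],c)],.111,(.57,.017),(-1.58,)))
w=proj([loc(TR,(0,.145,.033)),loc(TR,(0,.2157,.1037))],c); im=im.copy()
for p in w: cv2.circle(im,tuple(int(v) for v in p),4,(255,0,0),1)
cv2.imwrite('pics/s8.png',cv2.resize(im[150:310,150:350,::-1],(800,640))[:600])
```

```text
t 25.4 grasp [0.5673 0.0091 0.1365] q [-0.03 -0.07  1.8   0.    1.42 -0.02] w 0.0358
[0.038, -0.1046, -0.0005] [-0.0, -0.0, -6.5]
[0.038, -0.1046, 0.073] [-0.0, -0.0, -6.5]
0.76 [220.1, 202.6, 297.0, 236.8] (array([ 0.56495368,  0.01919216, -1.58039998]), np.float64(0.6520409239531695))
```

View pics/s8.png

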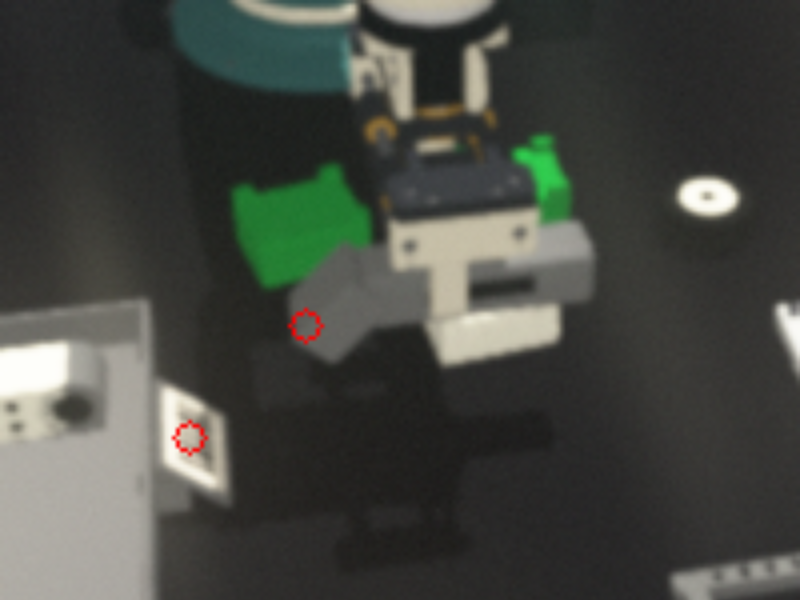

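The scene crop shows the predicted window (305,327) on the scanner head's face and the predicted label centre (190,437) on the label, so the aim is good. Now I hold still.

>>> {"method": "arm_command", "body": {
  "motion": [
    [[0,0,0],[0,0,0],0.02],
    [[0,0,0],[0,0,0],0.02],
    [[0,0,0],[0,0,0],0.02],
    [[0,0,0],[0,0,0],0.02],
    [[0,0,0],[0,0,0],0.02],
    [[0,0,0],[0,0,0],0.02],
    [[0,0,0],[0,0,0],0.02],
    [[0,0,0],[0,0,0],0.02],
    [[0,0,0],[0,0,0],0.02],
    [[0,0,0],[0,0,0],0.02],
    [[0,0,0],[0,0,0],0.02],
    [[0,0,0],[0,0,0],0.02]
  ]
}}

```text
time_s: 26.95
tcp_pos: [0.5679, 0.0088, 0.3037]
ee_rot: [0.71, 0.704, 0.0, -0.0]
wrist_force: [0.8, 0.1, -2.0]
grip_width: 0.036
gripper_force: 30.0
```

>>> {"method": "arm_command", "body": {
  "motion": [
    [[0,0,0],[0,0,0],0.02],
    [[0,0,0],[0,0,0],0.02],
    [[0,0,0],[0,0,0],0.02],
    [[0,0,0],[0,0,0],0.02],
    [[0,0,0],[0,0,0],0.02],
    [[0,0,0],[0,0,0],0.02],
    [[0,0,0],[0,0,0],0.02],
    [[0,0,0],[0,0,0],0.02]
  ]
}}

```text
time_s: 27.95
tcp_pos: [0.5678, 0.0088, 0.3038]
ee_rot: [0.71, 0.704, 0.0, -0.0]
wrist_force: [-0.7, 0.3, -1.0]
grip_width: 0.036
gripper_force: 30.0
```

Run:
```python
from h import *
im,c=look('top');D=spotter.cut_out('motor0','top')
for d in D[:3]:
    ys,xs=np.nonzero(d['pixels']);print(d['conf'],ray([xs.mean(),ys.mean()],.024,c)[0][:2])
for d in spotter.cut_out('controller','top')[:1]:
    ys,xs=np.nonzero(d['pixels']);print(d['conf'],ray([xs.mean(),ys.mean()],.042,c)[0][:2])
go((.463,.048,.137),(.463,.048,.0635),yaw=6)
```

```text
0.93 [ 0.49392181 -0.33868482]
0.81 [ 0.61841269 -0.32833727]
t 28.1 grasp [0.5678 0.0088 0.1364] q [-0.03 -0.07  1.8  -0.    1.42 -0.02] w 0.0357
[0.0382, -0.1052, -0.0006] [-0.0, 0.0, -6.5]
[0.0382, -0.1052, 0.0729] [-0.0, 0.0, -6.5]
```

Run:
```python
from h import *
im,c=look('scene')
for d in spotter.cut_out('motor0','scene')[:4]:
    ys,xs=np.nonzero(d['pixels']);print(d['conf'],d['bbox'],ray([xs.mean(),ys.mean()],.024,c)[0][:2])
```

```text
0.97 [94.9, 241.4, 127.3, 268.2] [ 0.49563645 -0.34363047]
0.97 [142.1, 235.0, 179.6, 263.3] [ 0.49725276 -0.23327295]
```

>>> {"method": "arm_command", "body": {
  "motion": [
    [[0.01,-0.03,0],[0,0,-2],0.02],
    [[0.02,-0.06,0],[0,0,-4],0.02],
    [[0.032,-0.09,0],[0,0,-6],0.02],
    [[0.0382,-0.1052,0],[0,0,-6.5],0.02],
    [[0.0382,-0.1052,0],[0,0,-6.5],0.02],
    [[0.0382,-0.1052,0.03],[0,0,-6.5],0.02],
    [[0.0382,-0.1052,0.055],[0,0,-6.5],0.02],
    [[0.0382,-0.1052,0.066],[0,0,-6.5],0.02],
    [[0.0382,-0.1052,0.07],[0,0,-6.5],0.02],
    [[0.0382,-0.1052,0.0725],[0,0,-6.5],0.02],
    [[0.0382,-0.1052,0.0725],[0,0,-6.5],0.02]
  ]
}}

```text
time_s: 29.58
tcp_pos: [0.4632, 0.048, 0.2318]
ee_rot: [0.669, 0.743, 0.0, 0.0]
wrist_force: [-0.2, 0.4, -2.0]
grip_width: 0.0356
gripper_force: 30.0
```

Run:
```python
from h import *
print(telemetry.read_state()['wrist_force'])
go((.463,.048,.0628),yaw=6)
```

```text
[-0.18801378  0.39247624 -2.04731967]
t 29.6 grasp [0.4634 0.048  0.0645] q [ 0.05 -0.25  2.08 -0.    1.32 -0.06] w 0.0356
[0.0001, -0.0002, 0.0017] [0.0, 0.0, -0.0]
```

>>> {"method": "arm_command", "body": {
  "motion": [
    [[0,0,0.001],[0,0,0],0.02],
    [[0,0,0.001],[0,0,0],0.045],
    [[0,0,0.001],[0,0,0],0.055],
    [[0,0,0.001],[0,0,0],0.055],
    [[0,0,-0.02],[0,0,0],0.055],
    [[0,0,-0.06],[0,0,0],0.055],
    [[0,0,-0.11],[0,0,0],0.055],
    [[0,0,-0.16],[0,0,0],0.055],
    [[0,0,-0.2],[0,0,0],0.055],
    [[0,0,-0.2],[0,0,0],0.055]
  ]
}}

```text
time_s: 30.82
tcp_pos: [0.463, 0.048, 0.4345]
ee_rot: [0.669, 0.743, 0.002, 0.002]
wrist_force: [-0.3, 0.5, -0.5]
grip_width: 0.0547
gripper_force: 0.0
```

Run:
```python
from h import *
im,c=look('wrist');
for e in spotter.cut_out('scanner','wrist')[:1]: print('scanner',e['conf'],e['bbox'],fit('scanner',[(e['pixels'],c)],.036,(.461,.057),(-1.46,)))
ims,cs=look('scene')
for e in spotter.cut_out('scanner','scene')[:1]: print('scanner',e['conf'],e['bbox'],fit('scanner',[(e['pixels'],cs)],.036,(.461,.057),(-1.46,)))
for d in spotter.cut_out('motor0','scene')[:4]:
    ys,xs=np.nonzero(d['pixels']);print(d['conf'],ray([xs.mean(),ys.mean()],.024,cs)[0][:2])
cv2.imwrite('pics/f9.png',np.hstack([cv2.resize(im[:,:,::-1],(400,300)),cv2.resize(ims[:,:,::-1],(400,300))]))
```

```text
scanner 0.91 [261.8, 114.1, 300.2, 249.3] (array([ 0.46228693,  0.05717234, -1.45676882]), np.float64(0.9577523305029731))
scanner 0.89 [235.5, 199.6, 302.3, 235.7] (array([ 0.45895092,  0.05659185, -1.49958219]), np.float64(0.8735964217490565))
0.9 [ 0.49655931 -0.23392233]
0.65 [ 0.49620362 -0.34308732]
```

View pics/f9.png

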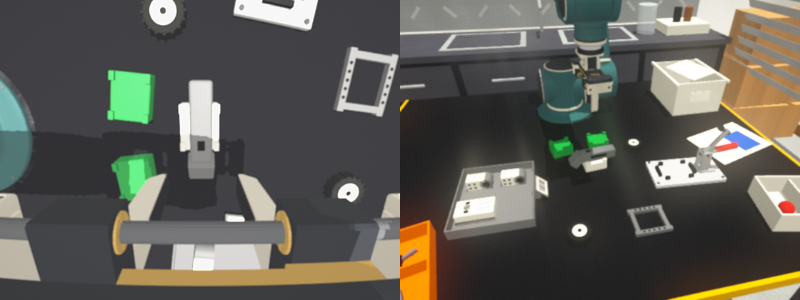

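The scanner is back level in the rest between its lips (left half, 200,130). Both motors and the controller are in the tray (right half, 490,195), the clamp is open, and the wheels and frame are unmoved. Handing in.

```bash
python3 -c "
from bench import env; print(env.finish_job())"
```

```text
the job is handed in; nothing more can be done
None
```

I handed the job in at about 31 s of the 200 s limit, and the call returned no verdict. By the last camera views, the clamp is open, the controller and both motors on the table lie in the tray, the label was scanned with a hold of over two seconds, and the scanner is back on its rest.

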